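Bring the porcelain egg round on the revolving rack and put it on the painting stand

ROBOT

A 6-joint arm with a two-finger parallel gripper is mounted at the origin on the work surface. World frame = base frame: x ahead of the robot, y to its left, z up, the work surface at z = 0. Lengths are in m, angles in rad, forces in N, time in s.
With the tool pointing down it reaches from about 0.325 to 0.85 m from the base axis. Payload 15.5 kg.
Tool frame: the origin (TCP) lies at the very end of the fingers, on their centre line; the grasp point (between the pads) lies 19 mm behind it (manip.grip_point_offset is the distance from the TCP to the grasp point, in m); z points along the fingers, y is the direction in which the jaws open and shut (so a half turn about z gives the same grasp; the last joint's range is limited). The gripper opens to 91 mm and grips with 3 to 60 N. Pads are 32 mm wide; open, the fingers measure 118 mm over their backs; the gripper's body (76 mm by 178 mm) begins 60 mm behind the grasp point.
Start: joints at [1.137, 0.494, 1.345, -0, 1.302, -0.096], TCP at [0.207, 0.59, 0.182] pointing down, gripper open.
Joint ranges: [-2.91, 2.91], [-0.82, 2.16], [0.22, 2.67], [-1.22, 4.37], [0.12, 2.79], [-3.08, 3.08]. Speed limits (rad/s): [1.89, 1.89, 2.57, 3.01, 3.01, 3.01].

INTERFACE

Orientations are given as a rotation vector (axis times angle).
In Python, from workcell import sense, eyes, finish_job, manip gives the robot as it stands. The module is installed in compiled form; this text tells all that it offers.
- The arm moves only by the tool move_arm, never from a script. Its argument "commands" is a list of rows, each a list of 3 entries, a list of its own where there are three numbers: the turn, a rotation vector about the tool's x, y, z in degrees, then the shift along the tool's x, y, z in mm, then the opening, from 0 (shut) to 1 (fully open). In form: [[[wx, wy, wz], [dx, dy, dz], claw], ...]. A call has 1 to 12 rows; each row is the pose to reach, as a shift and turn from the pose measured when the call began, along the tool's axes at that moment; what a row does not reach only later rows make up. A row lasts 1/10 s, in which the tool goes at most 50 mm and 8.59 degrees, less where a joint would pass 70% of its speed; a pose out of reach is approached as far as the arm can. A call with a gripper value outside its range is refused whole. The fingers move at their own pace and stop on an object; the grip force is fixed at half the most. Time passes only in rows, so rows that repeat a pose let the fingers close. It gives the time, the measured TCP pose, the force and the opening at its end, in the units of the state.
- sense(): the state, without advancing time (a new reading comes with each control period).
- eyes.grab_frame(name): name is "scene" or "top"; returns a dict with "color" (400x640x3 uint8, red, green, blue), "depth" (400x640 float32, m along the optical axis (not along the pixel's ray), 0 where there is no reading), "mtx" (3x3 intrinsics, pixels), "k1" (the pictures are not rectified: a ray, as slopes to the right and down, at radius r is drawn at 1 + k1 r^2 times it, then the intrinsics apply), "xyz" and "rotation" of the camera in the world. Camera axes: x right, y up, looking along -z (the intrinsics and any distortion apply to the point x, -y, -z); pixel columns grow to the right and rows downward; lengths in m; the calibration is good to about 2 mm. A picture is of the moment at which its call begins.
- finish_job(): hands the job in, once; it reports no verdict.
The state is a dict: "clock": time; "qpos": joint angles; "dq": joint speeds; "joint_torque": joint torques, N m; "position": TCP position; "eef_rot": TCP orientation; "ft_force": force on the tool from outside, world axes, zero at the start; "moment": the same for the moment, N m; "grip_width": finger opening in m.
Only numpy, scipy, OpenCV 4.12 (cv2) and the standard library are available. Lean on these libraries where they do the work, as an engineer would, in place of code of your own. Each camera call takes 0.05 s, during which the arm holds its last target.

TASK

Turn the revolving rack (it has a wooden handle at its middle) until the pocket holding the porcelain egg is at the index post, lined up with it. Then lift the egg out and stand it upright on the round rubber pad of the blue painting stand, setting it down gently. Keep the other pieces on the rack.

Things in the scene. Friction and masses are not known exactly. Their poses are not given: they have to be found in the camera images.
- egg_center (a point): Closed white porcelain egg, 75 mm high, 50 mm across at its straight band 28 to 46 mm up, flat round foot 40 mm across, about 100 g, standing in a rack pocket, 35 to 85 degrees round from the index post, to either side. The rack's other five white pieces (two vases, lidded jar, cup, bowl) are under 65 mm high. This point: on its axis, 37.5 mm above the foot; z axis up through the tip, yaw arbitrary.
- rack: Turning part of the rack: plywood disc, 310 mm across, 15 mm thick, with six pockets (rings 12 mm high, 45 mm inside), centres 115 mm from the axis, 60 degrees apart, each holding one piece. Turns either way (drag 0.1 to 0.4 N m), stays where left; jerks can tip the pieces. Origin: on the axis at the disc's underside, 30 mm above the table; pieces stand 15 mm above the origin. z axis up.
- rack_handle (a point): Dark wooden bar handle, 64 mm long, 16 mm wide, 34 mm high, fixed on a post over the rack's axis. This point: centre of the bar, on the axis, 138 mm above the table (bar from 121 to 155 mm). x axis along the bar, y across its width, z up. Gripped across its width and turned about the vertical, it turns the rack by the same angle.
- rack_base: Fixed dark steel foot of the rack. Origin: on the rack's axis at table height. Its -x axis points to the index post: an upright dark pin with a 28 mm ball on top, 74 mm high, 180 mm from the axis, just outside the disc on the robot's side. A pocket is at the post when it lies on the line from the axis to the post.
- stand_pad (a point): Centre of the top of the flat black rubber pad, 76 mm across, in the middle of the fixed blue painting stand (a disc 150 mm across). The pad's top is 58 mm above the table. z axis up.
Mind the look-alikes: they are no part of the job. What is meant by the part that bears stand_pad is not orange, and is the smaller of those in its own colour.

How it is judged:
On the way:
1. the rack is turned so that the egg, still standing in its pocket, is at the index post, within 25 mm (about 12 degrees) to either side of the line from the axis to the post (x of egg_center in the frame of rack_base between -0.145 and -0.085 m and y of egg_center in the frame of rack_base between -0.025 and 0.025 m and z of egg_center in the frame of rack_base below 0.092 m and angle between egg_center's own z axis and vertical below 0.17 rad and angle between the x axis of rack and the x axis of rack_base, either way round above 0.7 rad), for 0.2 s.
At the end, for the whole second after the job is handed in: The egg stands upright (within 10 degrees), at rest and released, on the rubber pad with its centre within 20 mm of the pad's centre, and the other five pieces are all still on the rack (horizontal distance between egg_center and stand_pad below 0.02 m and z of egg_center in the frame of stand_pad between 0.032 and 0.043 m and angle between egg_center's own z axis and vertical below 0.17 rad and linear speed of egg below 0.03 m/s and contact force between rack and anything else above 3.2 N); the robot touches nothing.
It fails at once if the egg is dropped or slammed onto the stand (faster than 0.6 m/s, as after a fall of about 2 cm, within 30 mm above it) (horizontal distance between egg_center and stand_pad below 0.075 m and z of egg_center in the frame of stand_pad below 0.0675 m and linear speed of egg above 0.6 m/s).
It also fails if it takes over 61 s, if anything falls off the work surface, if the arm or the gripper's body presses on something with over 40 N, if the wrist force passes 120 N, or if a joint passes its speed limit or range.

## Working session

There is one attempt and no reset: what is moved stays moved. The work goes in short steps, Python scripts to look and compute and a tool call to move; the robot and the scene stay as the last step left them, time stands still between calls to the robot, and variables do not carry over. Pictures are saved under pics/ and viewed, and the job is handed in when it is done.

Besides the shell and the picture viewer there is one more tool, called after "Emit:" in YAML: its name, and indented under it one key for each argument. move_arm: Moves the arm, as the interface text tells. Its arguments: {"type":"object","properties":{"commands":{"type":"array","items":{"type":"array"}}},"required":["commands"]}

```bash
mkdir -p pics
cat > h.py <<'E'
import numpy as np, cv2, pickle
from workcell import sense, eyes, manip
def grab(n,tag):
    f=eyes.grab_frame(n); pickle.dump(f,open(f'{tag}.pkl','wb')); cv2.imwrite(f'pics/{tag}.png',f['color'][:,:,::-1]); return f
def load(t): return pickle.load(open(t+'.pkl','rb'))
def world(f,u,v,d=None,z=None):
    K=np.array(f['mtx']); x=(u-K[0,2])/K[0,0]; y=(v-K[1,2])/K[1,1]; a,b=x,y
    for _ in range(20):
        s=1+f['k1']*(a*a+b*b); a,b=x/s,y/s
    R=np.array(f['rotation']); 
    if R.shape!=(3,3): R=cv2.Rodrigues(R.astype(float))[0]
    r=R@np.array([a,-b,-1.]); p=np.array(f['xyz'])
    t=(z-p[2])/r[2] if z is not None else (d if d is not None else float(f['depth'][int(round(v)),int(round(u))]))
    return p+t*r
E
python3 - <<'E'
from h import *
for n in ("top","scene"):
    f=grab(n,n+'0'); print(n,f['mtx'],f['k1'],f['xyz'],f['rotation'])
print(sense(),manip.grip_point_offset)
E
```

```text
top [[488.8516622    0.         323.84851246]
 [  0.         488.8516622  204.52715968]
 [  0.           0.           1.        ]] -0.12143398097441017 [0.33548452 0.15477241 1.27208316] [ 0.07533545 -0.06981707 -1.57472587]
scene [[395.88081053   0.         314.65959271]
 [  0.         395.88081053 199.87920638]
 [  0.           0.           1.        ]] -0.10101543369840352 [0.68235846 0.61383493 0.94377843] [0.16506392 0.74807718 2.63914757]
{'clock': 0.1, 'qpos': array([ 1.13754760e+00,  4.94143388e-01,  1.34605469e+00,  3.70356631e-06,
        1.30248845e+00, -9.54807265e-02]), 'dq': array([ 0.00051533, -0.00088876, -0.00066535,  0.0014507 ,  0.00088562,
       -0.00176247]), 'joint_torque': array([ 2.68259122e-03, -8.80230618e+01, -3.82545018e+01,  7.07802339e-02,
        4.80380806e-02, -3.38607128e-05]), 'position': array([0.20694326, 0.58935621, 0.18098892]), 'eef_rot': array([-5.27999040e-01, -3.09661125e+00,  1.65693884e-03]), 'ft_force': array([ 0.1543678 ,  0.84733848, -0.35822287]), 'moment': array([-0.01445501,  0.00237871,  0.01943041]), 'grip_width': 0.09104266979006348} 0.0188
```

View pics/top0.png

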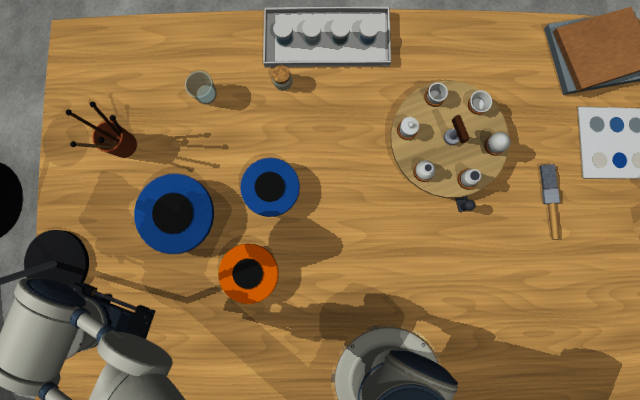

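View pics/scene0.png

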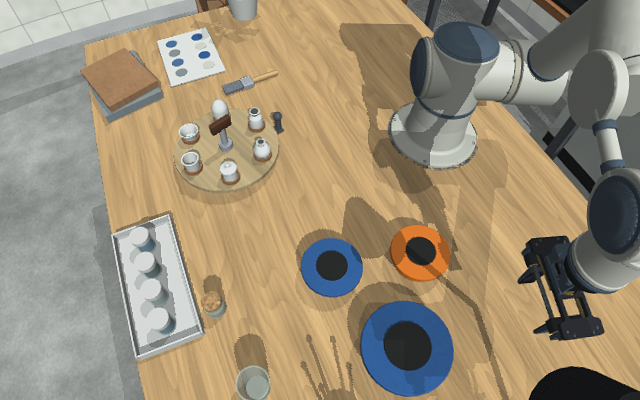

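The top view shows the rack centred near (452,138). The egg is at (497,142), the post ball near (465,205), and the smaller blue stand at (270,187). I'll enlarge these next.

Run:
```python
from h import *
f=load('top0');c=f['color'][:,:,::-1]
a=cv2.resize(c[75:220,380:530],None,fx=4,fy=4,interpolation=cv2.INTER_CUBIC)
cv2.imwrite('pics/rk.png',a)
a=cv2.resize(c[150:225,230:310],None,fx=6,fy=6,interpolation=cv2.INTER_CUBIC)
cv2.imwrite('pics/st.png',a)
```

```text
(no output)
```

View pics/rk.png

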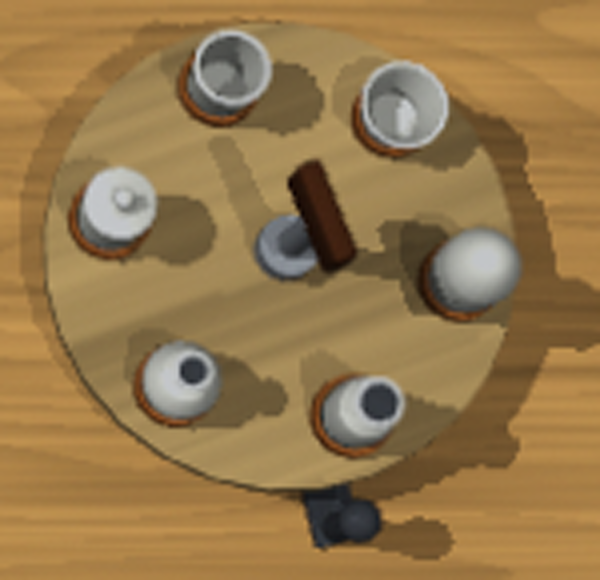

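View pics/st.png

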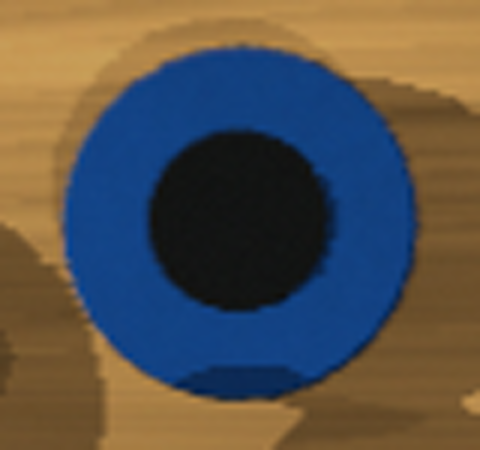

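Run:
```python
from h import *
f=load('top0')
def P(x,y): return 380+x/4-.375, 75+y/4-.375
ax=world(f,*P(280,256),z=.045); print('axis',ax)
print('pad',world(f,230+240/6-.4,150+220/6-.4,z=.058))
ball=world(f,*P(361,521),z=.060); print('ball',ball,np.linalg.norm((ball-ax)[:2]))
egg=world(f,*P(474,272),z=.08); print('egg',egg,np.linalg.norm((egg-ax)[:2]))
# dense
def cloud(f,u0,u1,v0,v1):
    return np.array([world(f,u,v) for v in range(v0,v1) for u in range(u0,u1) if f['depth'][v,u]>0])
for t in('top0','scene0'):
    f=load(t); c=cloud(f,*((380,520,75,220) if t=='top0' else (150,300,70,210)))
    h=c[(c[:,2]>.14)&(np.hypot(*(c-ax)[:,:2].T)<.05)]
    (cx,cy),(w,hh),an=cv2.minAreaRect(h[:,:2].astype(np.float32)); print('handle',cx,cy,w,hh,an,h[:,2].max(),len(h))
    d=c[(abs(c[:,2]-.045)<.004)]; 
    hull=cv2.convexHull(d[np.hypot(*(d-ax)[:,:2].T)<.17][:,:2].astype(np.float32)); print('disc',cv2.minEnclosingCircle(hull))
    e=c[np.hypot(*(c-egg)[:,:2].T)<.045]; e=e[e[:,2]>.062]
    print('egg top',e[:,2].max(),e[e[:,2]>.112].mean(0),len(e))
    # sphere-ish band fit: points z .073-.091, radius .025
    b=e[(e[:,2]>.07)&(e[:,2]<.093)]
    from scipy.optimize import least_squares
    if len(b)>5: print('egg band',least_squares(lambda q:np.hypot(b[:,0]-q[0],b[:,1]-q[1])-.025,egg[:2],loss='soft_l1',f_scale=.002).x,len(b))
    b=c[(np.linalg.norm(c-ball,axis=1)<.03)&(c[:,2]>.055)]
    if len(b)>5: print('ball',least_squares(lambda q:np.linalg.norm(b-[*q,.06],axis=1)-.014,ball[:2],loss='soft_l1',f_scale=.002).x,len(b))
f=load('scene0');print('pad scene',world(f,331.5,265,z=.058))
```

```text
axis [ 0.6180009  -0.16624182  0.045     ]
pad [0.49465253 0.29458778 0.058     ]
ball [ 0.44491329 -0.2084916   0.06      ] 0.17816948826926915
egg [ 0.60025184 -0.28137321  0.08      ] 0.11649148189339738
handle 0.6200896501541138 -0.1677323281764984 0.06385619938373566 0.017046725377440453 19.24545669555664 0.16135245250958996 200
disc ((0.6208745241165161, -0.16835737228393555), 0.15580810606479645)
egg top 0.1255230540332668 [ 0.60025068 -0.27888025  0.11720457] 372
egg band [ 0.60140427 -0.28253898] 65
ball [ 0.44542424 -0.20767634] 102
handle 0.6195026636123657 -0.16416692733764648 0.06423063576221466 0.020425714552402496 16.1357479095459 0.15745370299697503 177
disc ((0.6112775802612305, -0.1641434282064438), 0.16293734312057495)
egg top 0.12188065533526937 [ 0.60121251 -0.27465288  0.11582407] 254
egg band [ 0.59913516 -0.28103489] 81
ball [ 0.44536892 -0.20563114] 65
pad scene [0.49434924 0.29815459 0.058     ]
```

```bash
cat >> h.py <<'E'
from scipy.spatial.transform import Rotation as Ro
def go(p,yaw,s=None):
    """shift mm & turn deg in tool axes to reach TCP p, tool down with tool y at yaw deg"""
    s=s or sense(); R0=Ro.from_rotvec(s['eef_rot'])
    y=np.array([np.cos(np.radians(yaw)),np.sin(np.radians(yaw)),0]); z=np.array([0,0,-1.]); x=np.cross(y,z)
    R1=Ro.from_matrix(np.c_[x,y,z]); t=(R0.inv()*R1).as_rotvec(degrees=True)
    d=R0.inv().apply(np.array(p)-s['position'])*1000
    Y=R0.as_matrix()[:,1]
    print('turn',t.round(1),'shift',d.round(1),'| now',s['position'].round(4),'y yaw',np.degrees(np.arctan2(Y[1],Y[0])).round(1),'q',s['qpos'].round(2),'t',round(s['clock'],2),'F',s['ft_force'].round(1),'w',round(s['grip_width'],4))
E
python3 -c "
from h import *
go([.619,-.167,.24],108)"
```

```text
turn [ -0.1  -0.  -37.4] shift [-639.4 -577.1  -58.5] | now [0.2069 0.5894 0.181 ] y yaw 70.6 q [ 1.14  0.49  1.35  0.    1.3  -0.1 ] t 0.1 F [ 0.2  0.8 -0.4] w 0.091
```

Emit:
move_arm:
  commands:
    - [[0,0,0],[0,0,-50],1]
    - [[0,0,-4],[-60,-55,-58],1]
    - [[0,0,-8],[-100,-90,-58],1]
    - [[0,0,-12],[-140,-126,-58],1]
    - [[0,0,-16],[-180,-162,-58],1]
    - [[0,0,-20],[-220,-198,-58],1]
    - [[0,0,-24],[-260,-234,-58],1]
    - [[0,0,-28],[-300,-270,-58],1]
    - [[0,0,-32],[-340,-306,-58],1]
    - [[0,0,-35],[-380,-342,-58],1]
    - [[0,0,-37],[-420,-378,-58],1]
    - [[0,0,-37],[-460,-414,-58],1]

```text
clock: 1.3
position: [0.4711, 0.105, 0.2393]
eef_rot: [0.484, -3.103, 0.001]
ft_force: [0.1, 0.3, 0.4]
grip_width: 0.091
```

```bash
python3 -c "
from h import *
go([.619,-.167,.24],108)"
```

```text
turn [-0.  -0.  -0.3] shift [ -58.1 -304.1   -0.5] | now [0.4711 0.105  0.2393] y yaw 107.7 q [ 0.1   0.23  1.6  -0.    1.31 -1.78] t 1.3 F [0.1 0.3 0.4] w 0.091
```

Emit:
move_arm:
  commands:
    - [[0,0,0],[-9,-45,0],1]
    - [[0,0,0],[-17,-90,0],1]
    - [[0,0,0],[-26,-135,0],1]
    - [[0,0,0],[-34,-180,0],1]
    - [[0,0,0],[-43,-225,0],1]
    - [[0,0,0],[-51,-265,0],1]
    - [[0,0,0],[-56,-292,0],1]
    - [[0,0,0],[-58,-304,0],1]
    - [[0,0,0],[-58,-304,0],1]
    - [[0,0,0],[-58,-304,0],1]

```text
clock: 2.3
position: [0.6183, -0.1659, 0.2393]
eef_rot: [0.484, -3.103, 0.0]
ft_force: [0.3, 0.7, -0.6]
grip_width: 0.0909
```

```bash
python3 -c "
from h import *
go([.619,-.167,.121],108)
for n in ('scene',):
  f=grab(n,n+'1'); cv2.imwrite('pics/s1c.png',cv2.resize(f['color'][60:220,140:320,::-1],None,fx=4,fy=3.7))"
```

```text
turn [ 0.  -0.1 -0.3] shift [ -0.5  -1.3 118.3] | now [ 0.6183 -0.1659  0.2393] y yaw 107.7 q [-0.35  0.47  1.22 -0.    1.45 -2.24] t 2.3 F [ 0.3  0.7 -0.6] w 0.0909
```

View pics/s1c.png

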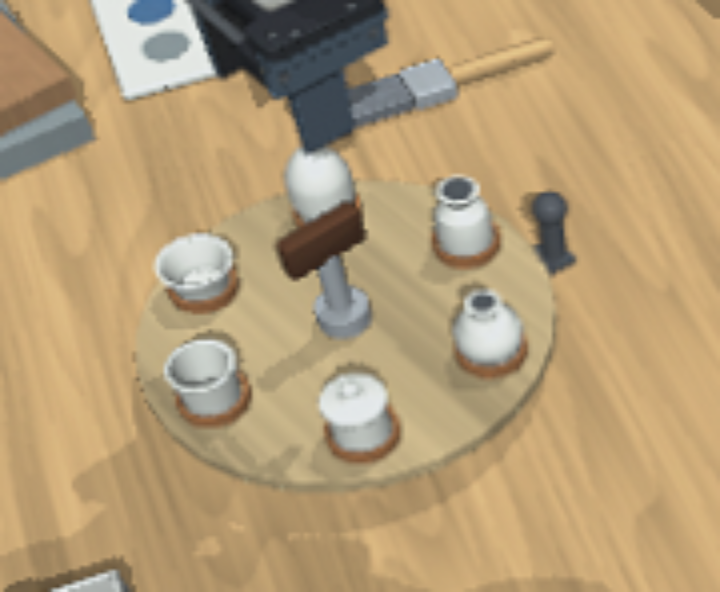

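The view shows the gripper above the handle, with the fingers clear of the egg at (320,190) and everything else standing. I'll lower it and grip.

Emit:
move_arm:
  commands:
    - [[0,0,0],[0,-1,35],1]
    - [[0,0,0],[0,-1,70],1]
    - [[0,0,0],[0,-1,95],1]
    - [[0,0,0],[0,-1,111],1]
    - [[0,0,0],[0,-1,118],1]
    - [[0,0,0],[0,-1,118],1]
    - [[0,0,0],[0,-1,118],0]
    - [[0,0,0],[0,-1,118],0]
    - [[0,0,0],[0,-1,118],0]
    - [[0,0,0],[0,-1,118],0]
    - [[0,0,0],[0,-1,118],0]
    - [[0,0,0],[0,-1,118],0]

```text
clock: 3.55
position: [0.6185, -0.1666, 0.1216]
eef_rot: [0.485, -3.103, 0.001]
ft_force: [0.8, -0.5, -0.9]
grip_width: 0.046
```

```bash
python3 -c "
from h import *
go([.619,-.167,.121],40)
print(sense()['moment'])
for n in ('top',):
  f=grab(n,n+'2'); cv2.imwrite('pics/t2c.png',cv2.resize(f['color'][75:220,380:530,::-1],None,fx=4,fy=4))"
```

```text
turn [-0.  -0.  67.8] shift [-0.4 -0.5  0.6] | now [ 0.6185 -0.1666  0.1216] y yaw 107.8 q [-0.36  0.57  1.37 -0.    1.19 -2.24] t 3.55 F [ 0.8 -0.5 -0.9] w 0.046
[0.02598851 0.03034547 0.04624989]
```

View pics/t2c.png

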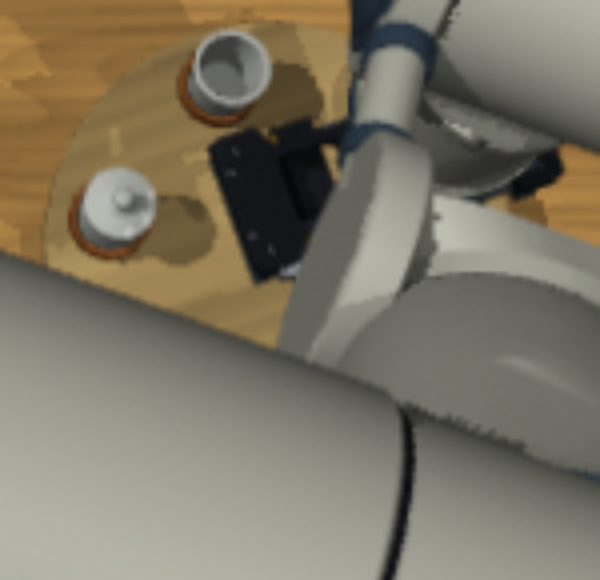

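The arm covers most of the rack from above, and the fingers are still closing (46 mm). I'll let them finish.

Emit:
move_arm:
  commands:
    - [[0,0,0],[0,0,0],0]
    - [[0,0,0],[0,0,0],0]
    - [[0,0,0],[0,0,0],0]
    - [[0,0,0],[0,0,0],0]
    - [[0,0,0],[0,0,0],0]
    - [[0,0,0],[0,0,0],0]
    - [[0,0,0],[0,0,0],0]
    - [[0,0,0],[0,0,0],0]

```text
clock: 4.4
position: [0.6187, -0.1666, 0.1219]
eef_rot: [0.485, -3.103, 0.001]
ft_force: [-0.6, 0.1, 5.9]
grip_width: 0.0006
```

```bash
python3 -c "
from h import *
go([.619,-.167,.121],40)
print(sense()['moment'])"
```

```text
turn [-0.  -0.  67.8] shift [-0.2 -0.5  0.9] | now [ 0.6187 -0.1666  0.1219] y yaw 107.8 q [-0.36  0.57  1.37 -0.    1.19 -2.24] t 4.4 F [-0.6  0.1  5.9] w 0.0006
[0.07625618 0.01725363 0.02856071]
```

The fingers closed fully (0.6 mm), so the handle isn't between them. I'll check the scene view.

```bash
python3 -c "
from h import *
for n in ('scene',):
  f=grab(n,n+'3'); cv2.imwrite('pics/s3c.png',cv2.resize(f['color'][40:220,120:340,::-1],None,fx=3.6,fy=3.3))"
```

```text
(no output)
```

View pics/s3c.png

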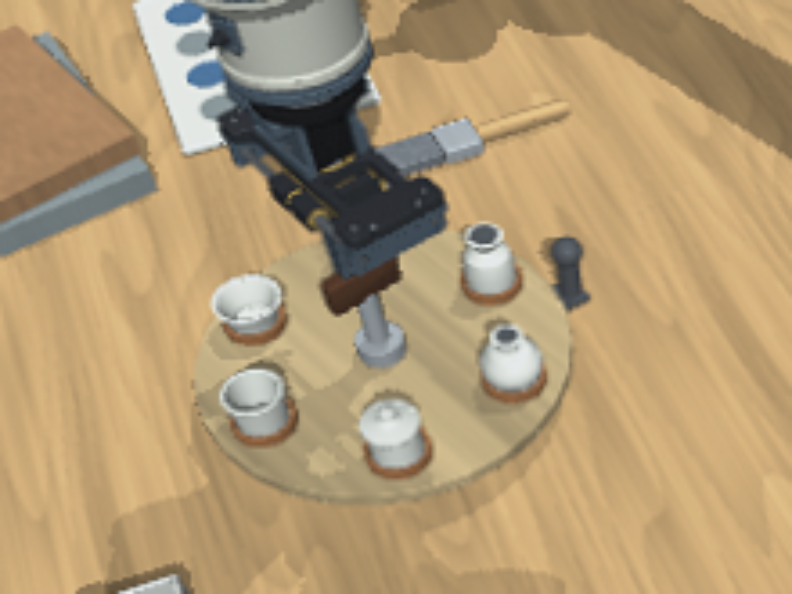

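```bash
python3 -c "
from h import *
f=load('scene3')
for v in range(100,140,2): print(v,[tuple((world(f,u,v)*1000).round().astype(int)) for u in (214,218,222,226,230)])
cv2.imwrite('pics/s3d.png',cv2.resize(f['color'][85:145,190:260,::-1],None,fx=10,fy=10,interpolation=cv2.INTER_CUBIC))"
```

```text
100 [(np.int64(622), np.int64(-114), np.int64(276)), (np.int64(610), np.int64(-145), np.int64(244)), (np.int64(604), np.int64(-110), np.int64(273)), (np.int64(595), np.int64(-103), np.int64(275)), (np.int64(586), np.int64(-101), np.int64(274))]
102 [(np.int64(623), np.int64(-110), np.int64(274)), (np.int64(615), np.int64(-104), np.int64(276)), (np.int64(606), np.int64(-102), np.int64(274)), (np.int64(597), np.int64(-99), np.int64(273)), (np.int64(589), np.int64(-91), np.int64(277))]
104 [(np.int64(625), np.int64(-103), np.int64(274)), (np.int64(617), np.int64(-97), np.int64(276)), (np.int64(607), np.int64(-97), np.int64(272)), (np.int64(599), np.int64(-90), np.int64(276)), (np.int64(591), np.int64(-84), np.int64(277))]
106 [(np.int64(627), np.int64(-98), np.int64(273)), (np.int64(618), np.int64(-90), np.int64(277)), (np.int64(609), np.int64(-89), np.int64(274)), (np.int64(601), np.int64(-84), np.int64(275)), (np.int64(592), np.int64(-82), np.int64(273))]
108 [(np.int64(629), np.int64(-91), np.int64(274)), (np.int64(620), np.int64(-86), np.int64(275)), (np.int64(611), np.int64(-82), n
[... 3040 characters left out ...]
p.int64(-150), np.int64(126)), (np.int64(628), np.int64(-219), np.int64(47)), (np.int64(622), np.int64(-159), np.int64(106)), (np.int64(606), np.int64(-214), np.int64(42)), (np.int64(595), np.int64(-208), np.int64(43))]
136 [(np.int64(641), np.int64(-217), np.int64(46)), (np.int64(630), np.int64(-214), np.int64(45)), (np.int64(623), np.int64(-158), np.int64(100)), (np.int64(612), np.int64(-160), np.int64(93)), (np.int64(597), np.int64(-202), np.int64(42))]
138 [(np.int64(644), np.int64(-210), np.int64(46)), (np.int64(633), np.int64(-204), np.int64(47)), (np.int64(625), np.int64(-159), np.int64(92)), (np.int64(614), np.int64(-160), np.int64(85)), (np.int64(599), np.int64(-192), np.int64(44))]
```

View pics/s3d.png

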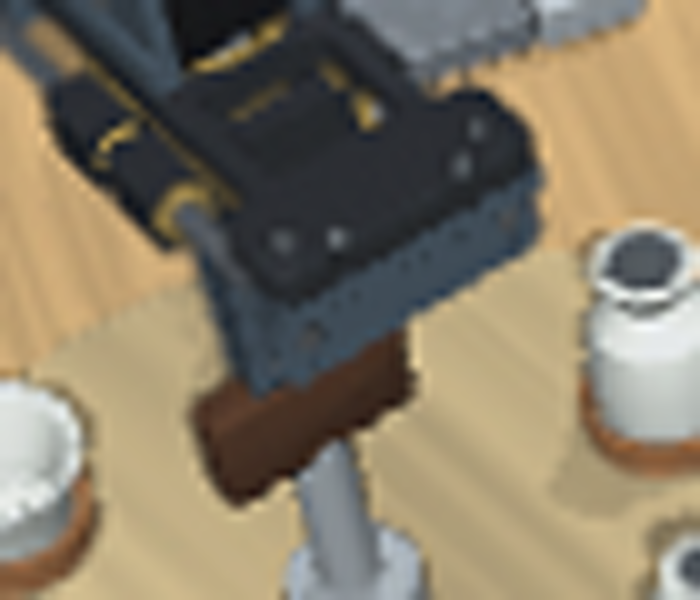

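```bash
python3 -c "
from h import *
f=load('scene0')
cv2.imwrite('pics/s0g.png',cv2.resize(f['color'][220:350,505:635,::-1],None,fx=4.5,fy=4.5,interpolation=cv2.INTER_CUBIC))
P=[]
for v in range(225,348):
  for u in range(510,610):
    if f['depth'][v,u]>0:
      w=world(f,u,v)
      if .1<w[2]<.35: P.append([u,v,*w])
P=np.array(P); o=P[np.argsort(P[:,4])][:40]
print(np.histogram(P[:,4],bins=np.arange(.1,.36,.01)))
print(o[::3].round(3))
f=load('scene3')
P=[]
for v in range(40,135):
  for u in range(160,260):
    if f['depth'][v,u]>0:
      w=world(f,u,v)
      if .1<w[2]<.35 and np.hypot(w[0]-.619,w[1]+.167)<.12: P.append([u,v,*w])
P=np.array(P); print(np.histogram(P[:,4],bins=np.arange(.1,.36,.01)))
"
```

```text
(array([   0,    0,    0,    0,    0,    0,    0,    0,    0,    0,    0,
         29,   51,   55,   53,   53,   47,   25,   11,   61,  356,  448,
        391, 1839,  251]), array([0.1 , 0.11, 0.12, 0.13, 0.14, 0.15, 0.16, 0.17, 0.18, 0.19, 0.2 ,
       0.21, 0.22, 0.23, 0.24, 0.25, 0.26, 0.27, 0.28, 0.29, 0.3 , 0.31,
       0.32, 0.33, 0.34, 0.35]))
[[5.18e+02 2.83e+02 2.04e-01 5.39e-01 2.13e-01]
 [5.21e+02 2.83e+02 1.98e-01 5.42e-01 2.13e-01]
 [5.17e+02 2.81e+02 2.05e-01 5.35e-01 2.16e-01]
 [5.29e+02 2.82e+02 1.84e-01 5.48e-01 2.17e-01]
 [5.34e+02 3.31e+02 2.37e-01 6.30e-01 2.17e-01]
 [5.30e+02 2.82e+02 1.83e-01 5.49e-01 2.18e-01]
 [5.34e+02 3.29e+02 2.36e-01 6.27e-01 2.19e-01]
 [5.18e+02 2.82e+02 2.07e-01 5.38e-01 2.19e-01]
 [5.19e+02 2.82e+02 2.05e-01 5.39e-01 2.19e-01]
 [5.34e+02 3.32e+02 2.40e-01 6.32e-01 2.20e-01]
 [5.32e+02 2.81e+02 1.80e-01 5.49e-01 2.21e-01]
 [5.18e+02 2.81e+02 2.07e-01 5.37e-01 2.21e-01]
 [5.21e+02 2.82e+02 2.03e-01 5.41e-01 2.23e-01]
 [5.35e+02 3.32e+02 2.40e-01 6.33e-01 2.23e-01]]
(array([ 47,  32,  47,  61,  60,  43,  12,  14,  13,   9,   4,   0,   0,
        80, 219, 268, 167, 601, 107,  73,  70,  32,  43, 110, 120]), array([0.1 , 0.11, 0.12, 0.13, 0.14, 0.15, 0.16, 0.17, 0.18, 0.19, 0.2 ,
       0.21, 0.22, 0.23, 0.24, 0.25, 0.26, 0.27, 0.28, 0.29, 0.3 , 0.31,
       0.32, 0.33, 0.34, 0.35]))
```

View pics/s0g.png

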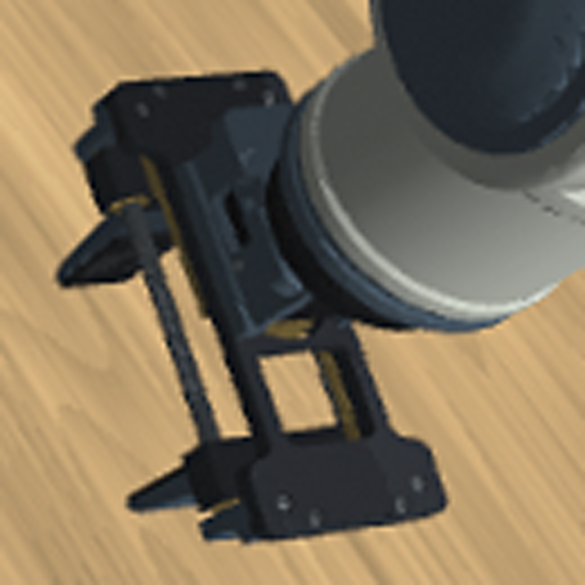

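The depth data put the real fingertips about 33 mm above the reported TCP. At the start they showed at about 0.213 against a reported 0.181. Now they are closed on the bar's top (0.155) with the TCP reported at 0.122. In x and y they agree. I'll lift, open, and go 33 mm lower.

Emit:
move_arm:
  commands:
    - [[0,0,0],[0,0,-25],0]
    - [[0,0,0],[0,0,-40],1]
    - [[0,0,0],[0,0,-40],1]
    - [[0,0,0],[0,0,-40],1]
    - [[0,0,0],[0,0,-40],1]
    - [[0,0,0],[0,0,-40],1]
    - [[0,0,0],[0,0,-40],1]
    - [[0,0,0],[0,0,-40],1]
    - [[0,0,0],[0,0,-40],1]
    - [[0,0,0],[0,0,-40],1]
    - [[0,0,0],[0,0,-40],1]
    - [[0,0,0],[0,0,-40],1]

```text
clock: 5.65
position: [0.6188, -0.1666, 0.1619]
eef_rot: [0.485, -3.104, 0.001]
ft_force: [0.3, 0.4, 0.4]
grip_width: 0.0855
```

```bash
python3 -c "
from h import *
go([.619,-.167,.089],108)
f=grab('scene','scene4'); 
cv2.imwrite('pics/s4d.png',cv2.resize(f['color'][65:145,180:270,::-1],None,fx=7,fy=7,interpolation=cv2.INTER_CUBIC))"
```

```text
turn [-0.  -0.  -0.2] shift [-0.1 -0.4 72.9] | now [ 0.6188 -0.1666  0.1619] y yaw 107.8 q [-0.36  0.53  1.33 -0.    1.28 -2.24] t 5.65 F [0.3 0.4 0.4] w 0.0855
```

View pics/s4d.png

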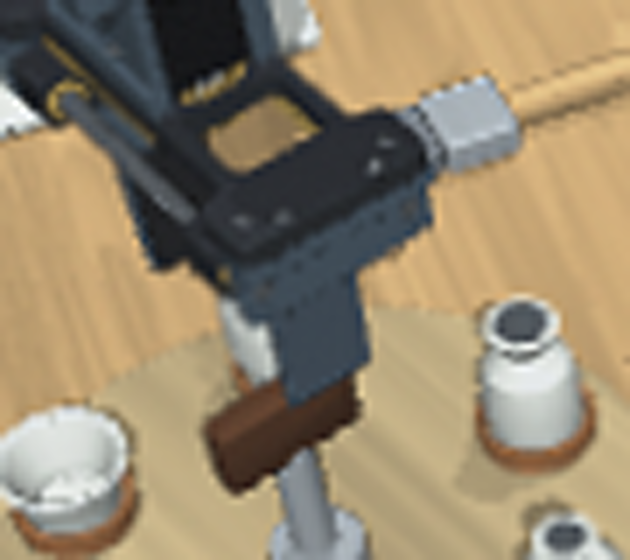

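```bash
python3 -c "
from h import *
f=load('scene4')
for v in range(108,124): print(v,*[(world(f,u,v)*1000).round().astype(int).tolist() for u in (222,226,230)])"
```

```text
108 [608, -110, 247] [598, -117, 238] [588, -118, 233]
109 [609, -110, 245] [599, -114, 237] [589, -120, 227]
110 [609, -112, 239] [600, -115, 233] [589, -120, 224]
111 [610, -113, 235] [600, -118, 227] [590, -119, 221]
112 [611, -112, 233] [601, -117, 224] [590, -120, 217]
113 [611, -111, 231] [601, -115, 223] [591, -121, 213]
114 [612, -112, 227] [602, -116, 219] [592, -118, 213]
115 [612, -113, 222] [602, -117, 214] [592, -120, 207]
116 [613, -112, 220] [603, -116, 212] [593, -122, 201]
117 [614, -114, 214] [604, -116, 208] [594, -119, 202]
118 [614, -113, 212] [604, -115, 206] [576, -271, 43]
119 [615, -113, 209] [605, -117, 201] [589, -171, 142]
120 [616, -112, 207] [605, -117, 197] [589, -170, 138]
121 [616, -113, 202] [601, -166, 143] [590, -170, 135]
122 [617, -112, 200] [602, -165, 141] [591, -170, 131]
123 [613, -160, 147] [602, -165, 137] [591, -169, 128]
```

The fingertip measures 0.197 against a reported 0.162, so the offset is about 34 mm and consistent. I'll lower by 73 mm and close.

Emit:
move_arm:
  commands:
    - [[0,0,0],[0,0,25],1]
    - [[0,0,0],[0,0,45],1]
    - [[0,0,0],[0,0,60],1]
    - [[0,0,0],[0,0,70],1]
    - [[0,0,0],[0,0,73],1]
    - [[0,0,0],[0,0,73],0]
    - [[0,0,0],[0,0,73],0]
    - [[0,0,0],[0,0,73],0]
    - [[0,0,0],[0,0,73],0]
    - [[0,0,0],[0,0,73],0]
    - [[0,0,0],[0,0,73],0]
    - [[0,0,0],[0,0,73],0]

```text
clock: 6.9
position: [0.6187, -0.1667, 0.089]
eef_rot: [0.485, -3.104, 0.001]
ft_force: [-1.1, 0.3, 0.7]
grip_width: 0.038
```

Emit:
move_arm:
  commands:
    - [[0,0,0],[0,0,0],0]
    - [[0,0,0],[0,0,0],0]
    - [[0,0,0],[0,0,0],0]
    - [[0,0,0],[0,0,0],0]
    - [[0,0,0],[0,0,0],0]

```text
clock: 7.4
position: [0.619, -0.1677, 0.089]
eef_rot: [0.485, -3.104, 0.003]
ft_force: [0.2, -7.5, -2.1]
grip_width: 0.0162
```

```bash
python3 -c "
from h import *
go([.619,-.167,.089],40)
print(sense()['moment'])"
```

```text
turn [-0.1  0.  67.8] shift [-0.2  0.7 -0. ] | now [ 0.619  -0.1677  0.089 ] y yaw 107.8 q [-0.36  0.61  1.41 -0.    1.13 -2.24] t 7.4 F [ 0.2 -7.5 -2.1] w 0.0162
[-1.10711506 -0.23135807  0.08625258]
```

The grip is on the 16 mm bar. I'll turn it slowly by about +68° about tool z.

Emit:
move_arm:
  commands:
    - [[0,0,0.5],[0,0,0],0]
    - [[0,0,1.5],[0,0,0],0]
    - [[0,0,3],[0,0,0],0]
    - [[0,0,5],[0,0,0],0]
    - [[0,0,7.5],[0,0,0],0]
    - [[0,0,10],[0,0,0],0]
    - [[0,0,12.5],[0,0,0],0]
    - [[0,0,15],[0,0,0],0]
    - [[0,0,17],[0,0,0],0]
    - [[0,0,18.5],[0,0,0],0]
    - [[0,0,19.5],[0,0,0],0]
    - [[0,0,20],[0,0,0],0]

```text
clock: 8.6
position: [0.6189, -0.1671, 0.0889]
eef_rot: [0.063, 3.141, -0.002]
ft_force: [-0.1, 6.5, 1.9]
grip_width: 0.016
```

```bash
python3 -c "
from h import *
go([.619,-.167,.089],40)
print(sense()['moment'])
f=grab('scene','scene5'); 
cv2.imwrite('pics/s5d.png',cv2.resize(f['color'][60:220,140:320,::-1],None,fx=4,fy=3.7,interpolation=cv2.INTER_CUBIC))"
```

```text
turn [-0.1  0.  47.7] shift [-0.1  0.1 -0.1] | now [ 0.6189 -0.1671  0.0889] y yaw 87.7 q [-0.36  0.61  1.41 -0.    1.13 -1.89] t 8.6 F [-0.1  6.5  1.9] w 0.016
[ 1.10733257 -0.03682554  0.19554286]
```

View pics/s5d.png

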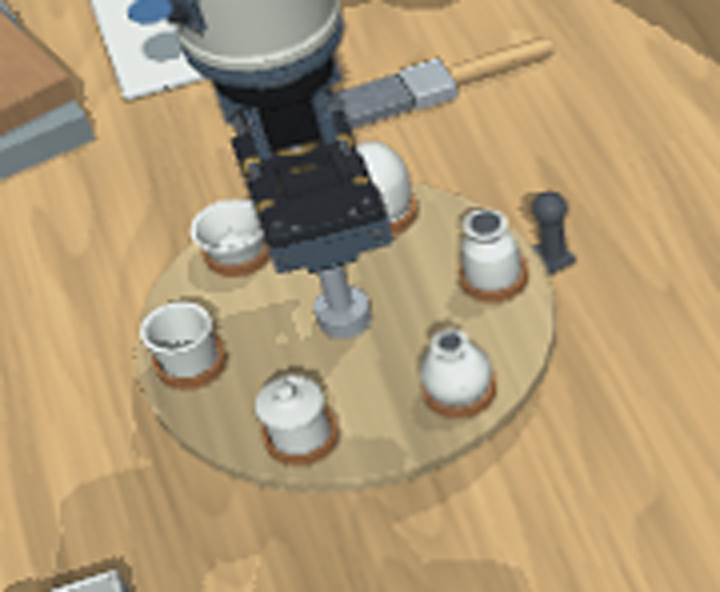

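The rack turned with the handle, in the right direction. The egg is now near (385,180) in the crop, and all six pieces are upright. I'll carry on for another 48°.

Emit:
move_arm:
  commands:
    - [[0,0,0.5],[0,0,0],0]
    - [[0,0,1.5],[0,0,0],0]
    - [[0,0,3],[0,0,0],0]
    - [[0,0,5.5],[0,0,0],0]
    - [[0,0,8],[0,0,0],0]
    - [[0,0,11],[0,0,0],0]
    - [[0,0,14],[0,0,0],0]
    - [[0,0,17],[0,0,0],0]
    - [[0,0,20],[0,0,0],0]
    - [[0,0,22],[0,0,0],0]
    - [[0,0,23.3],[0,0,0],0]
    - [[0,0,24],[0,0,0],0]

```text
clock: 9.85
position: [0.6192, -0.1662, 0.089]
eef_rot: [0.719, 3.058, -0.0]
ft_force: [1.5, 8.2, 1.4]
grip_width: 0.0159
```

Emit:
move_arm:
  commands:
    - [[0,0,0.5],[0,0,0],0]
    - [[0,0,1.5],[0,0,0],0]
    - [[0,0,3],[0,0,0],0]
    - [[0,0,5.5],[0,0,0],0]
    - [[0,0,8],[0,0,0],0]
    - [[0,0,11],[0,0,0],0]
    - [[0,0,14],[0,0,0],0]
    - [[0,0,17],[0,0,0],0]
    - [[0,0,20],[0,0,0],0]
    - [[0,0,22],[0,0,0],0]
    - [[0,0,23.3],[0,0,0],0]
    - [[0,0,24],[0,0,0],0]

```text
clock: 11.05
position: [0.6197, -0.1656, 0.0889]
eef_rot: [1.342, 2.84, 0.002]
ft_force: [4.8, 8.6, -1.2]
grip_width: 0.0164
```

```bash
python3 -c "
from h import *
go([.619,-.167,.089],40)
f=grab('scene','scene6'); 
cv2.imwrite('pics/s6d.png',cv2.resize(f['color'][60:220,140:320,::-1],None,fx=4,fy=3.7,interpolation=cv2.INTER_CUBIC))
ax=np.array([.619,-.167]); ball=np.array([.445,-.207])
P=np.array([world(f,u,v) for v in range(60,180) for u in range(160,310) if f['depth'][v,u]>0])
r=np.hypot(*(P[:,:2]-ax).T)
b=P[(P[:,2]>.07)&(P[:,2]<.093)&(np.linalg.norm(P[:,:2]-[.507,-.193],axis=1)<.045)]
from scipy.optimize import least_squares
e=least_squares(lambda q:np.hypot(b[:,0]-q[0],b[:,1]-q[1])-.025,[.507,-.193],loss='soft_l1',f_scale=.002).x
a=lambda d:np.degrees(np.arctan2(d[1],d[0]))%360
print(len(b),e,'egg ang',a(e-ax),'ball ang',a(ball-ax),np.linalg.norm(e-ax), 'yaw perp',a(e-ax)-90)
"
```

```text
turn [ 0.1  0.  -0.6] shift [-0.7 -1.4 -0.1] | now [ 0.6197 -0.1656  0.0889] y yaw 39.4 q [-0.35  0.61  1.41  0.    1.13 -1.04] t 11.05 F [ 4.8  8.6 -1.2] w 0.0164
88 [ 0.50670256 -0.18727813] egg ang 190.23588984932576 ball ang 192.9465095156369 0.11411361434625765 yaw perp 100.23588984932576
```

View pics/s6d.png

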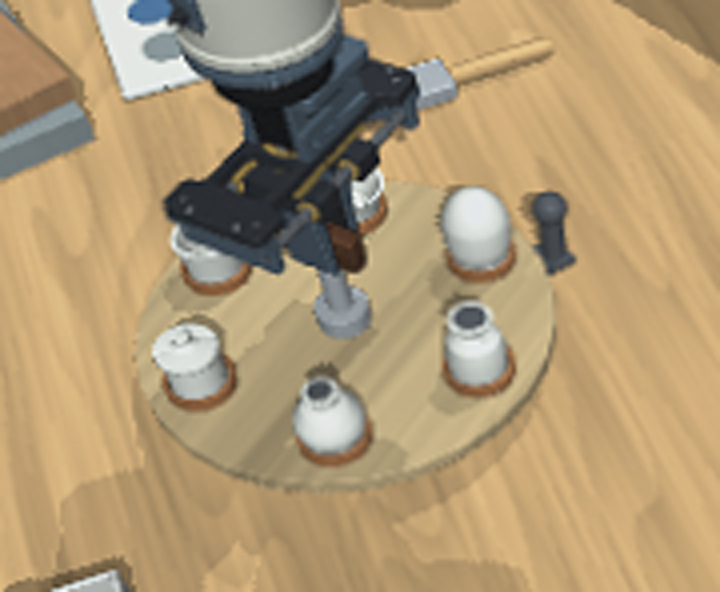

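The egg is at about 190° and the post at about 193°, so it is lined up within 3°. All pieces are upright. I'll release and lift.

Emit:
move_arm:
  commands:
    - [[0,0,0],[0,0,0],1]
    - [[0,0,0],[0,0,0],1]
    - [[0,0,0],[0,0,0],1]
    - [[0,0,0],[0,0,0],1]
    - [[0,0,0],[0,0,0],1]
    - [[0,0,0],[0,0,0],1]
    - [[0,0,0],[0,0,0],1]
    - [[0,0,0],[0,0,-25],1]
    - [[0,0,0],[0,0,-60],1]
    - [[0,0,0],[0,0,-100],1]
    - [[0,0,0],[0,0,-125],1]
    - [[0,0,0],[0,0,-130],1]

```text
clock: 12.3
position: [0.621, -0.1662, 0.2225]
eef_rot: [1.341, 2.834, 0.003]
ft_force: [-0.0, -0.5, -1.3]
grip_width: 0.0908
```

```bash
python3 -c "
from h import *
go([.507,-.190,.219],102)
f=grab('scene','scene7'); 
cv2.imwrite('pics/s7d.png',cv2.resize(f['color'][60:220,140:320,::-1],None,fx=4,fy=3.7,interpolation=cv2.INTER_CUBIC))
f=grab('top','top7')"
```

```text
turn [  0.1   0.4 -62.6] shift [  53.9 -103.2    2.8] | now [ 0.621  -0.1662  0.2225] y yaw 39.4 q [-0.36  0.48  1.25  0.    1.4  -1.04] t 12.3 F [-0.  -0.5 -1.3] w 0.0908
```

View pics/s7d.png

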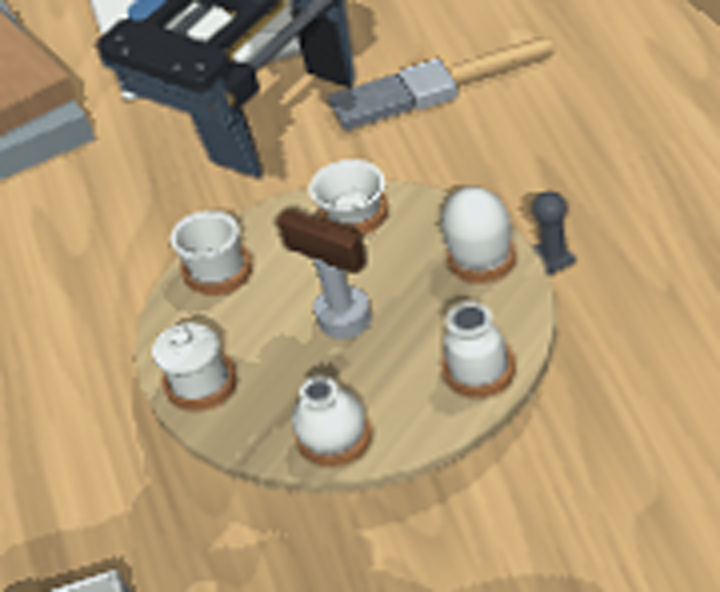

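View pics/top7.png

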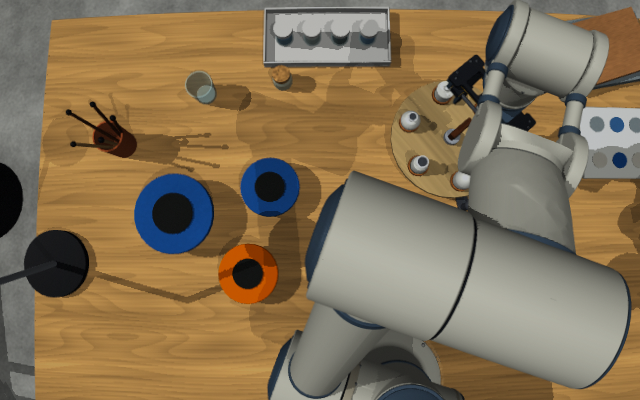

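All pieces still stand and the egg is by the post at crop (477,232). Next I'll hover over the egg with the jaws tangential.

```bash
python3 -c "
from h import *
go([.507,-.188,.15],101)"
```

```text
turn [  0.1   0.1 -61.6] shift [  54.5 -101.5   69.2] | now [ 0.6198 -0.1658  0.2195] y yaw 39.4 q [-0.36  0.49  1.25  0.    1.4  -1.04] t 12.4 F [-1.1  0.3 -1.2] w 0.0914
```

Emit:
move_arm:
  commands:
    - [[0,0,-8],[8,-16,0],1]
    - [[0,0,-16],[16,-32,0],1]
    - [[0,0,-24],[24,-48,0],1]
    - [[0,0,-32],[32,-64,0],1]
    - [[0,0,-40],[40,-80,0],1]
    - [[0,0,-48],[48,-92,10],1]
    - [[0,0,-55],[55,-100,25],1]
    - [[0,0.4,-61.6],[55.2,-102,45],1]
    - [[0,0.4,-61.6],[55.2,-102,65],1]
    - [[0,0.4,-61.6],[55.2,-102,72],1]
    - [[0,0.4,-61.6],[55.2,-102,72],1]

```text
clock: 13.5
position: [0.5052, -0.1873, 0.1457]
eef_rot: [0.299, -3.121, -0.007]
ft_force: [-0.3, 0.5, -0.0]
grip_width: 0.091
```

```bash
python3 -c "
from h import *
go([.507,-.188,.029],101)
f=grab('scene','scene8'); 
cv2.imwrite('pics/s8d.png',cv2.resize(f['color'][60:220,140:320,::-1],None,fx=4,fy=3.7,interpolation=cv2.INTER_CUBIC))"
```

```text
turn [ 0.3 -0.3 -0.1] shift [ -2.3  -1.6 116.7] | now [ 0.5052 -0.1873  0.1457] y yaw 100.9 q [-0.47  0.42  1.6   0.    1.13 -2.23] t 13.5 F [-0.3  0.5 -0. ] w 0.091
```

View pics/s8d.png

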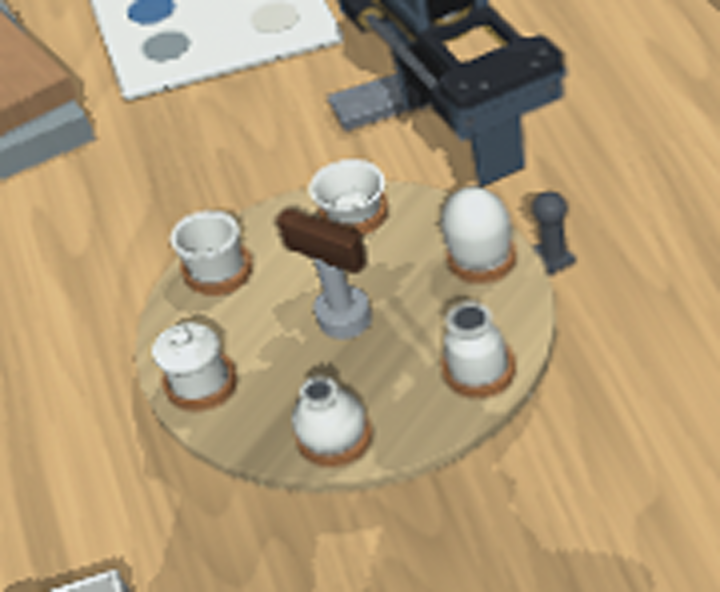

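Emit:
move_arm:
  commands:
    - [[0.2,-0.2,0],[-2,-1,20],1]
    - [[0.3,-0.3,0],[-2.3,-1.6,45],1]
    - [[0.3,-0.3,0],[-2.3,-1.6,65],1]
    - [[0.3,-0.3,0],[-2.3,-1.6,72],1]
    - [[0.3,-0.3,0],[-2.3,-1.6,72],1]

```text
clock: 14.05
position: [0.508, -0.1884, 0.0747]
eef_rot: [-0.299, 3.127, -0.001]
ft_force: [0.5, -0.0, 0.9]
grip_width: 0.0913
```

```bash
python3 -c "
from h import *
go([.507,-.188,.029],101)
f=grab('scene','scene9'); 
cv2.imwrite('pics/s9d.png',cv2.resize(f['color'][70:150,220:310,::-1],None,fx=8,fy=7,interpolation=cv2.INTER_CUBIC))
P=np.array([(u,v,*world(f,u,v)) for v in range(60,180) for u in range(220,300) if f['depth'][v,u]>0])
m=(np.hypot(P[:,2]-.507,P[:,3]+.188)<.075)&(P[:,4]>.09)&(P[:,4]<.135)
t=np.radians(101); Y=(P[:,2]-.507)*np.cos(t)+(P[:,3]+.188)*np.sin(t); X=(P[:,2]-.507)*np.sin(t)-(P[:,3]+.188)*np.cos(t)
for lo,hi in((-.08,-.03),(-.03,.03),(.03,.08)):
  k=m&(Y>lo)&(Y<hi)
  if k.any(): print(lo,k.sum(),'X',np.percentile(X[k],[5,50,95]).round(4),'Y',np.percentile(Y[k],[5,50,95]).round(4),'z',P[k,4].min().round(3))
"
```

```text
turn [-0.   0.  -0.1] shift [ 0.9  0.6 45.7] | now [ 0.508  -0.1884  0.0747] y yaw 100.9 q [-0.47  0.51  1.67 -0.    0.96 -2.23] t 14.05 F [ 0.5 -0.   0.9] w 0.0913
-0.08 55 X [-0.0118  0.008   0.0163] Y [-0.0519 -0.0467 -0.0441] z 0.105
-0.03 83 X [0.007  0.0145 0.0224] Y [-0.0055  0.0114  0.0227] z 0.09
0.03 71 X [-0.0135  0.0027  0.0188] Y [0.0521 0.055  0.058 ] z 0.11
```

View pics/s9d.png

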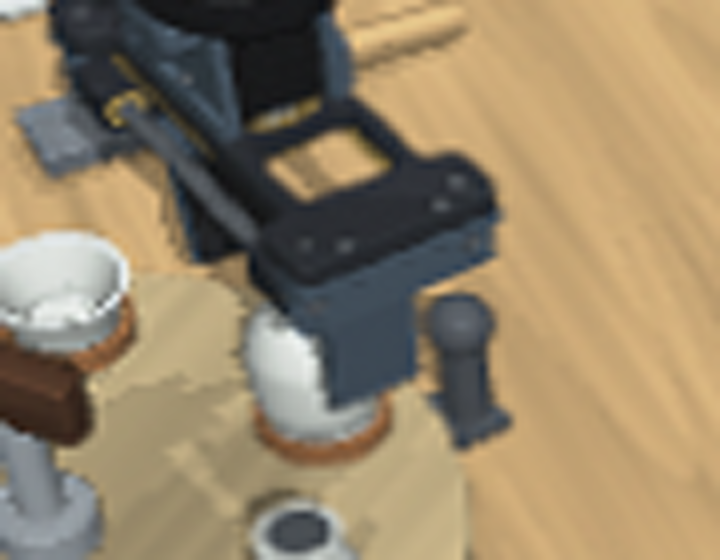

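The fingers straddle the egg, centred within about 3 mm by depth. I'll lower 46 mm and close.

Emit:
move_arm:
  commands:
    - [[0,0,0],[0,1,15],1]
    - [[0,0,0],[0,1,30],1]
    - [[0,0,0],[0,1,41],1]
    - [[0,0,0],[0,1,46],1]
    - [[0,0,0],[0,1,46],1]
    - [[0,0,0],[0,1,46],0.48]
    - [[0,0,0],[0,1,46],0.48]
    - [[0,0,0],[0,1,46],0.48]
    - [[0,0,0],[0,1,46],0.48]
    - [[0,0,0],[0,1,46],0.48]
    - [[0,0,0],[0,1,46],0.48]

```text
clock: 15.2
position: [0.5083, -0.1877, 0.0295]
eef_rot: [-0.299, 3.126, -0.002]
ft_force: [-1.1, 0.7, 2.2]
grip_width: 0.049
```

Emit:
move_arm:
  commands:
    - [[0,0,0],[0,0,0],0.4]
    - [[0,0,0],[0,0,0],0.2]
    - [[0,0,0],[0,0,0],0]
    - [[0,0,0],[0,0,0],0]
    - [[0,0,0],[0,0,0],0]

```text
clock: 15.7
position: [0.5083, -0.1877, 0.0295]
eef_rot: [-0.299, 3.126, -0.002]
ft_force: [-0.8, -0.4, 0.9]
grip_width: 0.0491
```

```bash
python3 -c "
from h import *
go([.507,-.188,.159],101)
f=grab('scene','scene10'); 
cv2.imwrite('pics/s10d.png',cv2.resize(f['color'][60:160,190:310,::-1],None,fx=6,fy=5.5,interpolation=cv2.INTER_CUBIC))"
```

```text
turn [-0.1  0.1 -0.1] shift [   1.2   -0.2 -129.5] | now [ 0.5083 -0.1877  0.0295] y yaw 100.9 q [-0.46  0.58  1.71 -0.    0.85 -2.23] t 15.7 F [-0.8 -0.4  0.9] w 0.0491
```

View pics/s10d.png

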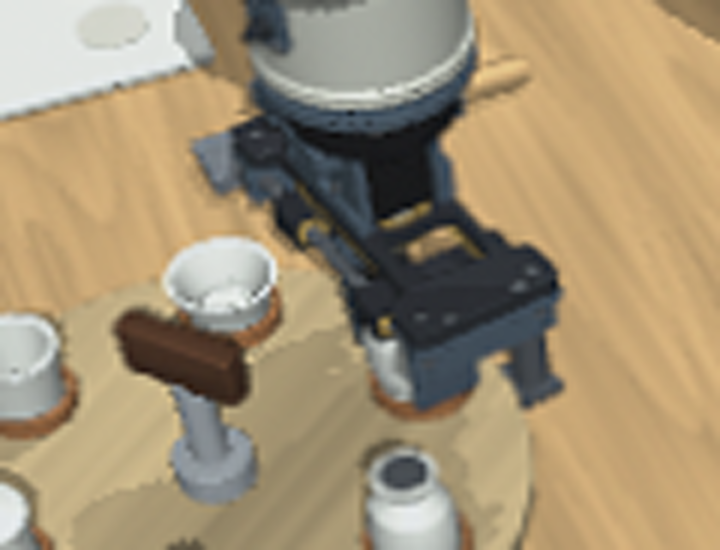

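The egg is gripped at 49 mm. I'll lift it straight up, gently.

Emit:
move_arm:
  commands:
    - [[0,0,0],[0,0,-3],0]
    - [[0,0,0],[0,0,-8],0]
    - [[0,0,0],[0,0,-15],0]
    - [[0,0,0],[0,0,-24],0]
    - [[0,0,0],[0,0,-36],0]
    - [[0,0,0],[0,0,-50],0]
    - [[0,0,0],[0,0,-66],0]
    - [[0,0,0],[0,0,-82],0]
    - [[0,0,0],[0,0,-96],0]
    - [[0,0,0],[0,0,-108],0]
    - [[0,0,0],[0,0,-117],0]
    - [[0,0,0],[0,0,-120],0]

```text
clock: 16.95
position: [0.5085, -0.1878, 0.1507]
eef_rot: [-0.299, 3.124, -0.003]
ft_force: [0.3, -0.4, -1.4]
grip_width: 0.0491
```

```bash
python3 -c "
from h import *
go([.4945,.296,.15],101)
f=grab('scene','scene11'); 
cv2.imwrite('pics/s11d.png',cv2.resize(f['color'][50:210,150:340,::-1],None,fx=4,fy=3.7,interpolation=cv2.INTER_CUBIC))"
```

```text
turn [-0.1  0.1 -0.1] shift [-7.800e+01  4.777e+02 -3.000e-01] | now [ 0.5085 -0.1878  0.1507] y yaw 100.9 q [-0.46  0.41  1.59 -0.    1.13 -2.23] t 16.95 F [ 0.3 -0.4 -1.4] w 0.0491
```

View pics/s11d.png

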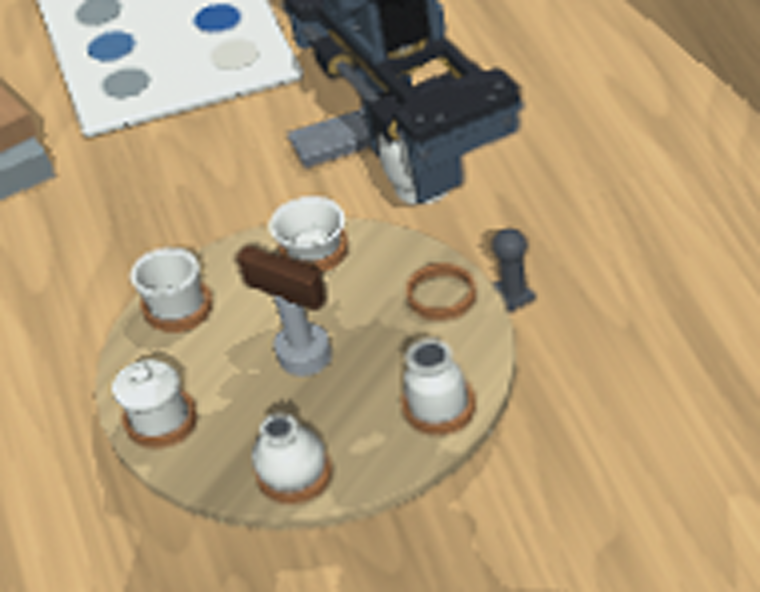

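The egg is held upright and its ring is empty at (440,290). The other five are in place. Next I'll carry it to the stand.

Emit:
move_arm:
  commands:
    - [[0,0,0],[-1,5,0],0]
    - [[0,0,0],[-3,17,0],0]
    - [[0,0,0],[-6,36,0],0]
    - [[0,0,0],[-10,60,0],0]
    - [[0,0,0],[-14,87,0],0]
    - [[0,0,0],[-19,115,0],0]
    - [[0,0,0],[-23,143,0],0]
    - [[0,0,0],[-28,170,0],0]
    - [[0,0,0],[-32,195,0],0]
    - [[0,0,0],[-35,216,0],0]
    - [[0,0,0],[-38,231,0],0]
    - [[0,0,0],[-39,238,0],0]

```text
clock: 18.2
position: [0.5007, 0.0552, 0.1496]
eef_rot: [-0.302, 3.126, -0.002]
ft_force: [0.1, 0.0, -0.4]
grip_width: 0.0489
```

Emit:
move_arm:
  commands:
    - [[0,0,0],[-1,5,0],0]
    - [[0,0,0],[-3,17,0],0]
    - [[0,0,0],[-6,36,0],0]
    - [[0,0,0],[-10,60,0],0]
    - [[0,0,0],[-14,87,0],0]
    - [[0,0,0],[-19,115,0],0]
    - [[0,0,0],[-23,143,0],0]
    - [[0,0,0],[-28,170,0],0]
    - [[0,0,0],[-32,195,0],0]
    - [[0,0,0],[-35,216,0],0]
    - [[0,0,0],[-38,231,0],0]
    - [[0,0,0],[-39,237,0],0]

```text
clock: 19.4
position: [0.4936, 0.2965, 0.1491]
eef_rot: [-0.303, 3.125, -0.002]
ft_force: [0.5, 0.2, -2.1]
grip_width: 0.0487
```

```bash
python3 -c "
from h import *
go([.4945,.296,.0425],101)
f=grab('scene','scene12'); 
cv2.imwrite('pics/s12d.png',cv2.resize(f['color'][150:350,230:480,::-1],None,fx=3,fy=2.9,interpolation=cv2.INTER_CUBIC))"
```

```text
turn [-0.1  0.1  0.1] shift [ -0.6  -0.5 106.6] | now [0.4936 0.2965 0.1491] y yaw 101.1 q [ 0.44  0.46  1.51 -0.    1.17 -1.32] t 19.4 F [ 0.5  0.2 -2.1] w 0.0487
```

View pics/s12d.png

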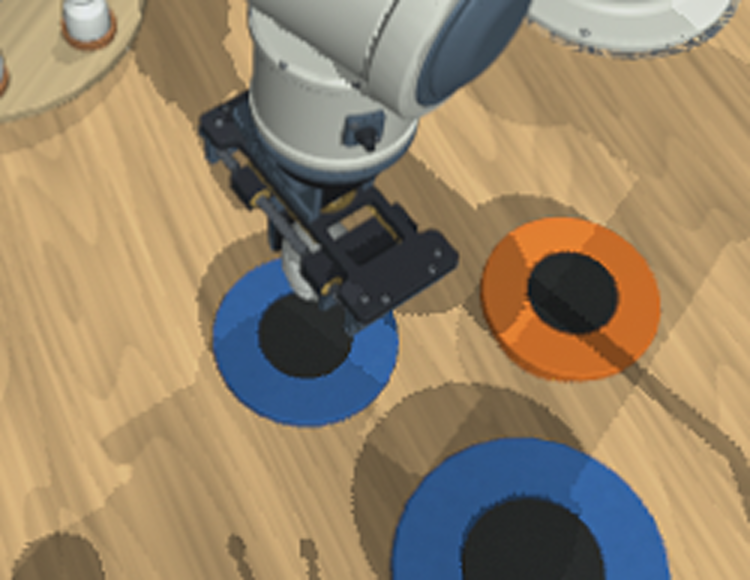

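The egg is held above the smaller blue stand, and contact is expected after about 106 mm. I'll lower most of the way and check.

Emit:
move_arm:
  commands:
    - [[0,0,0],[0,0,4],0]
    - [[0,0,0],[0,0,12],0]
    - [[0,0,0],[0,0,24],0]
    - [[0,0,0],[0,0,38],0]
    - [[0,0,0],[-0.6,-0.5,53],0]
    - [[0,0,0],[-0.6,-0.5,66],0]
    - [[0,0,0],[-0.6,-0.5,77],0]
    - [[0,0,0],[-0.6,-0.5,86],0]
    - [[0,0,0],[-0.6,-0.5,92],0]
    - [[0,0,0],[-0.6,-0.5,95],0]
    - [[0,0,0],[-0.6,-0.5,96],0]

```text
clock: 20.55
position: [0.4945, 0.2961, 0.053]
eef_rot: [-0.303, 3.125, -0.002]
ft_force: [-0.6, 0.4, -1.5]
grip_width: 0.0489
```

```bash
python3 -c "
from h import *
go([.4945,.296,.0425],101)
f=grab('scene','scene13'); 
cv2.imwrite('pics/s13d.png',cv2.resize(f['color'][205:315,280:390,::-1],None,fx=5.4,fy=5.4,interpolation=cv2.INTER_CUBIC))"
```

```text
turn [-0.1  0.1  0.1] shift [ 0.  -0.  10.5] | now [0.4945 0.2961 0.053 ] y yaw 101.1 q [ 0.44  0.58  1.61 -0.    0.96 -1.33] t 20.55 F [-0.6  0.4 -1.5] w 0.0489
```

View pics/s13d.png

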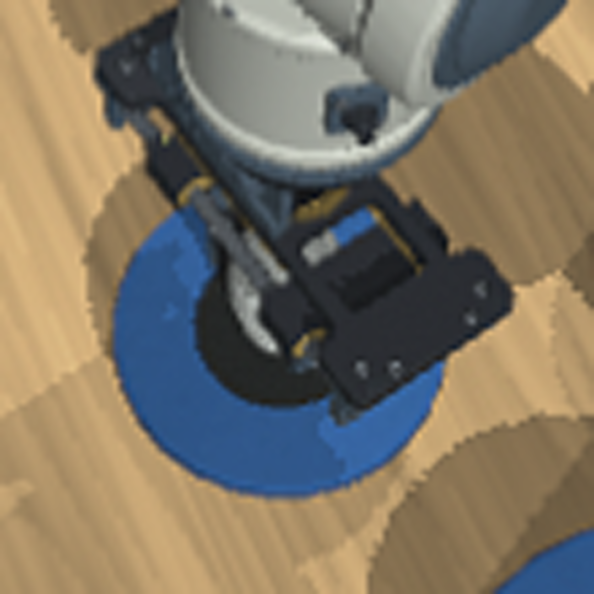

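The egg hangs over the middle of the pad, with its foot about 10 mm up. I'll lower it slowly.

Emit:
move_arm:
  commands:
    - [[0,0,0],[0,0,1.5],0]
    - [[0,0,0],[0,0,3],0]
    - [[0,0,0],[0,0,4.5],0]
    - [[0,0,0],[0,0,6],0]
    - [[0,0,0],[0,0,7],0]
    - [[0,0,0],[0,0,8],0]
    - [[0,0,0],[0,0,8.5],0]
    - [[0,0,0],[0,0,9],0]
    - [[0,0,0],[0,0,9],0]

```text
clock: 21.5
position: [0.4946, 0.2961, 0.044]
eef_rot: [-0.303, 3.125, -0.002]
ft_force: [0.3, 0.2, -1.1]
grip_width: 0.0491
```

Emit:
move_arm:
  commands:
    - [[0,0,0],[0,0,0.5],0]
    - [[0,0,0],[0,0,1],0]
    - [[0,0,0],[0,0,1],0]

```text
clock: 21.8
position: [0.4945, 0.296, 0.043]
eef_rot: [-0.303, 3.125, -0.002]
ft_force: [-0.3, -0.3, -0.8]
grip_width: 0.0493
```

Emit:
move_arm:
  commands:
    - [[0,0,0],[0,0,0.5],0]
    - [[0,0,0],[0,0,1],0]
    - [[0,0,0],[0,0,1],0]

```text
clock: 22.1
position: [0.4946, 0.2961, 0.0425]
eef_rot: [-0.303, 3.125, -0.002]
ft_force: [-2.2, -0.9, 10.4]
grip_width: 0.0489
```

Emit:
move_arm:
  commands:
    - [[0,0,0],[0,0,0.3],0]
    - [[0,0,0],[0,0,0.6],0]
    - [[0,0,0],[0,0,0.6],0]

```text
clock: 22.4
position: [0.4947, 0.2961, 0.0425]
eef_rot: [-0.303, 3.125, -0.002]
ft_force: [-4.4, -1.3, 12.0]
grip_width: 0.0491
```

The foot touched down at 0.0425, as predicted. I'll ease off slightly and open.

Emit:
move_arm:
  commands:
    - [[0,0,0],[0,0,-0.2],0]
    - [[0,0,0],[0,0,-0.2],0.56]
    - [[0,0,0],[0,0,-0.2],0.6]
    - [[0,0,0],[0,0,-0.2],0.7]
    - [[0,0,0],[0,0,-0.2],0.8]
    - [[0,0,0],[0,0,-0.2],0.9]
    - [[0,0,0],[0,0,-0.2],1]
    - [[0,0,0],[0,0,-0.2],1]
    - [[0,0,0],[0,0,-0.2],1]
    - [[0,0,0],[0,0,-0.2],1]
    - [[0,0,0],[0,0,-0.2],1]

```text
clock: 23.5
position: [0.4947, 0.2961, 0.0427]
eef_rot: [-0.303, 3.124, -0.002]
ft_force: [-0.0, 0.0, -0.3]
grip_width: 0.091
```

Emit:
move_arm:
  commands:
    - [[0,0,0],[0,0,-10],1]
    - [[0,0,0],[0,0,-25],1]
    - [[0,0,0],[0,0,-45],1]
    - [[0,0,0],[0,0,-70],1]
    - [[0,0,0],[0,0,-95],1]
    - [[0,0,0],[0,0,-120],1]
    - [[0,0,0],[0,0,-145],1]
    - [[0,0,0],[0,0,-160],1]
    - [[0,0,0],[0,0,-165],1]

```text
clock: 24.4
position: [0.495, 0.2966, 0.2101]
eef_rot: [-0.303, 3.122, -0.0]
ft_force: [0.9, 0.2, -0.1]
grip_width: 0.0911
```

Emit:
move_arm:
  commands:
    - [[0,0,0],[30,0,0],1]
    - [[0,0,0],[70,0,0],1]
    - [[0,0,0],[110,0,0],1]
    - [[0,0,0],[140,0,0],1]
    - [[0,0,0],[140,0,0],1]
    - [[0,0,0],[140,0,0],1]

```text
clock: 25.0
position: [0.3574, 0.2697, 0.2094]
eef_rot: [-0.303, 3.121, -0.0]
ft_force: [0.4, 0.7, 0.0]
grip_width: 0.0911
```

```bash
python3 -c "
from h import *
go([.4945,.296,.0425],101)
f=grab('scene','scene14'); 
g=grab('top','top14')
from scipy.optimize import least_squares
for F,(u0,u1,v0,v1) in((f,(280,390,190,320)),(g,(230,310,140,230))):
  P=np.array([world(F,u,v) for v in range(v0,v1) for u in range(u0,u1) if F['depth'][v,u]>0])
  b=P[(P[:,2]>.085)&(P[:,2]<.105)&(np.hypot(P[:,0]-.4945,P[:,1]-.296)<.06)]
  t=P[(np.hypot(P[:,0]-.4945,P[:,1]-.296)<.06)&(P[:,2]<.2)]
  if len(b)>5: print(len(b),least_squares(lambda q:np.hypot(b[:,0]-q[0],b[:,1]-q[1])-.025,[.4945,.296],loss='soft_l1',f_scale=.002).x,t[:,2].max())
"
```

```text
turn [-0.   0.3  0.1] shift [-138.7   -0.5  167.7] | now [0.3574 0.2697 0.2094] y yaw 101.1 q [ 0.52  0.21  1.72 -0.    1.21 -1.25] t 25.0 F [0.4 0.7 0. ] w 0.0911
71 [0.49260951 0.29567566] 0.13466987959113264
```

View pics/scene14.png

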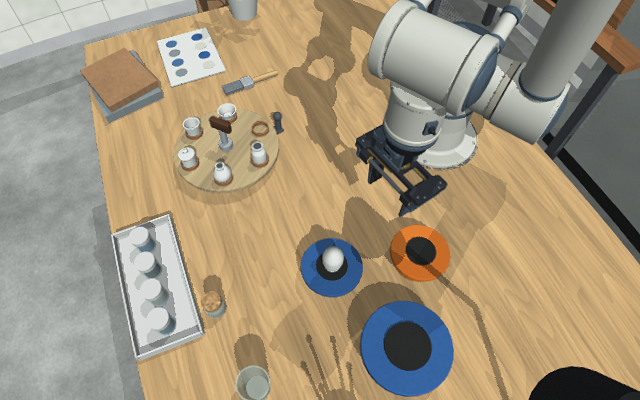

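View pics/top14.png

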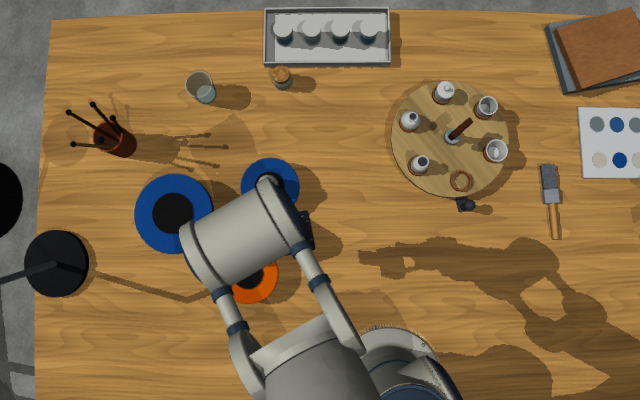

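The scene view shows the egg upright mid-pad at (333,260), fitted within about 2 mm of the pad's centre. Five pieces are on the rack, the empty ring (460,181 in the top view) is by the post, and the arm is clear. I'll hand the job in.

```bash
python3 -c "
from workcell import finish_job
print(finish_job())"
```

```text
the job is handed in; nothing more can be done
None
```

I turned the rack about 68° by its handle, lifted the egg out at the index post, and set it on the pad of the smaller blue stand. I handed the job in at about 25 s; no verdict was reported.

**First grasp missed:** My first grip on the handle closed on nothing, with about 6 N of contact on top of the bar. The camera depth showed the real fingertips about 34 mm above the reported TCP. I corrected for that from then on, and the egg touched the pad within 1 mm of the height this predicted.

**Last checks:**
- **Index post:** the egg was within about 3° of the line to the post while still standing in its pocket.
- **On the pad:** the egg stands upright, about 2 mm from the pad's centre. Its top measured 0.135 m against an expected 0.133 m. Only the scene camera gave this, because the arm hid the egg from the top camera.
- **Setting down:** it was lowered at about 10 mm/s or slower at the end, with a contact force of about 12 N before release.
- **The rest:** the other five pieces are still standing on the rack, and the gripper is open and clear of everything.

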